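# Draw desiccant canisters from the spring-gate dispenser

## Robot

A 6-joint arm with a two-finger parallel gripper is mounted at the origin on the work surface. World frame = base frame: x ahead of the robot, y to its left, z up, the work surface at z = 0. Lengths are in mm, angles in rad, forces in N, time in s.
With the tool pointing down it reaches from about 300 to 875 mm from the base axis. Payload 4.2 kg.
Tool frame: the origin (TCP) lies midway between the tips of the shut fingers; the grasp point (between the pads) lies 19 mm behind it; z points along the fingers, x is the direction in which the jaws open and shut, and the axes are right-handed (so a half turn about z gives the same grasp; the last joint's range is limited). The gripper opens to 85 mm and grips with 20 to 120 N. Pads are 22 mm wide; open, the fingers measure 114 mm over their backs; the gripper's body (76 mm by 85 mm) begins 54 mm behind the grasp point. The pads swing forward as they close: fully open they stand 13 mm farther back than shut.
Start: joints at [-1.292, 0.32, 1.565, -0, 1.257, -0.02], TCP at [169.268, -549.539, 196.838] pointing down, gripper open.
Joint ranges: [-3.11, 3.11], [-0.84, 2.01], [0.21, 2.61], [-1.34, 4.49], [0.05, 2.63], [-2.56, 2.56]. Speed limits (rad/s): [2.57, 2.57, 3.14, 3.14, 3.14, 3.14].

## Interface

Orientations are given as [roll, pitch, yaw] about the fixed x, y, z axes, in that order (R = Rz(yaw) Ry(pitch) Rx(roll)).
In Python, from station import env, solver, vision, job gives the robot as it stands. The module is installed in compiled form; this text tells all that it offers. Calls block until the motion is done:
- env.move_to(position, orientation): joint-space move of the TCP to a pose.
- env.move_straight(position, frame=None, max_speed=150, guard=None): straight line of the TCP; frame=None keeps the orientation; max_speed is the mean speed in mm/s. With guard (N) it stops when the force on the tool has changed by that much, and returns True; else False.
- env.set_joints(angles): joint-space move.
- env.command_gripper(opening): opening from 0.0 (shut) to 1.0 (fully open); the grip force is fixed at half the most; returns when the fingers have stopped.
- env.pause(seconds).
- solver.ik(position, orientation): joint angles nearest the present ones, or None.
- env.get_state(): the state.
- vision.read_camera(name): name is "scene" or "top"; returns a dict with "image" (420x560x3 uint8, red, green, blue), "intrinsics" (3x3 intrinsics, pixels), "k1" (the pictures are not rectified: a ray, as slopes to the right and down, at radius r is drawn at 1 + k1 r^2 times it, then the intrinsics apply), "camera_from_world" (4x4, takes a point from world to camera coordinates). Camera axes: x right, y down, z forward; pixel columns grow to the right and rows downward; lengths in mm; the calibration is good to about 2 mm. A picture is of the moment at which its call begins. There is no depth.
A pose or a line that the arm cannot do raises env.MotionError and nothing moves.
- job.sign_off(): hands the job in, once; it reports no verdict.
The state is a dict: "t": time; "qpos": joint angles; "qd": joint speeds; "effort": joint torques, N m; "tool_pos": TCP position; "tool_rot": TCP orientation; "wrist_force": force on the tool from outside, world axes, zero at the start; "ft_torque": the same for the moment, N m; "opening": opening from 0.0 (shut) to 1.0 (fully open).
Only numpy, scipy, OpenCV 4.12 (cv2) and the standard library are available. Lean on these libraries where they do the work, as an engineer would, in place of code of your own. Each camera call takes 0.05 s, during which the arm holds its last target. There are 200 camera calls.

## Task

Set the steel tray by its handle on the bench under the dispenser's spout and let go of it. Then pull the dispenser's spring-return slide out until the line on the slide meets the marks on the rails beside it, and keep it there so that all three white canisters drop into the tray; finish while still holding the slide at the mark, not letting it spring back, with the tray flat on the bench and the bottles still standing.

Things in the scene. Friction and masses are not known exactly. Their poses are not given: they have to be found in the camera images.
- dispenser: Fixed bench dispenser; place and yaw vary. Origin on the bench straight below the spout; its +x points to the back, where two upright steel posts (18 mm diameter, 25 mm to either side, 105 mm behind the origin, 140 high) stand on a foot plate (12 thick, 100 wide, starting 80 mm behind the origin), its -x to the front, where the slide is pulled out. Sides and front below the rails are open, so a tray can come in along the bench.
- spout (a point): Centre of the open mouth of the steel chute, 75 mm above the bench; chute 30 mm square inside, 36 outside. Right above it, z 108 to 172 mm, stands the dark steel square magazine (29 mm outside, an 8 mm slot down the middle of each side) with the three canisters.
- mark (a point): Midway between the two dark marks across the tops of the two aluminium rails, 75 mm in front of the dispenser's origin, z 107 mm. The level rails run on both sides of the slide from the posts to 85 mm in front of the origin, each 12 mm wide, outer faces 31 mm to either side, z 92 to 112 mm.
- gate (a joint): Steel slide under the magazine, 36 mm wide, z 98 to 106 mm: 0 = shut, grows as it is pulled along the dispenser's -x, stops at 0.060 m. At 0.035 its line meets the marks and a 26 mm hole in it lies under the magazine; well short of or past that it stays closed. The spring pulls back with 3.6 N shut and 7.8 N at the mark, and shuts it when let go.
- gate_line (a point): Dark line across the slide's top; shut, it lies 35 mm behind the mark, and it moves with the slide.
- gate_grip (a point): Point to hold in the slide's upright black grip: a plate 14 mm thick (along the pull), 34 mm wide (across), z 98 to 148 mm, at the slide's front end, shut 107 mm in front of the dispenser's origin; the point lies on its centre line at z 130 mm and moves with the slide.
- tray: Loose open square steel tray, 100 x 100 mm, 36 high, walls and floor 3 to 5 mm, 0.11 to 0.23 kg, with one straight bar handle. Origin: centre of its underside; z up; the handle points along its -x.
- tray_grip (a point): Point to hold in the tray's handle, 115 mm from the tray's origin along its -x, 29 mm above its underside. The handle is a level bar 16 mm wide and 18 high (20 to 38 mm above the underside), its free end 161 mm from the tray's origin.
- canister0: White plastic canister with bevelled ends, 17 mm diameter, 16 high, 12 g; origin: centre of its underside. Number 1 from the bottom of the stack of three in the magazine.
- canister1: White plastic canister with bevelled ends, 17 mm diameter, 16 high, 12 g; origin: centre of its underside. Number 2 from the bottom of the stack of three in the magazine.
- canister2: White plastic canister with bevelled ends, 17 mm diameter, 16 high, 12 g; origin: centre of its underside. Number 3 from the bottom of the stack of three in the magazine.
- bottle_a: Bystander: white plastic bottle, 60 mm diameter, 130 high, in mm, standing; origin: centre of its underside, z up.
- bottle_b: Bystander: amber jar with lid, 64 mm diameter, 100 high, in mm, standing; origin: centre of its underside, z up.
- bottle_c: Bystander: slim amber bottle, 52 mm diameter, 150 high, in mm, standing; origin: centre of its underside, z up.
Mind the look-alikes: they are no part of the job. What is shaped like the tray but pink is not meant.

How it is judged (in metres and radians):
On the way, in this order (a step that is already met when the one before it is completed fails the run):
1. the tray stands on the bench under the spout, let go, with the slide still shut and all canisters in the magazine (horizontal distance between tray and spout below 0.03 m and height (world z) of tray below 0.004 m and angle between tray's own z axis and vertical below 0.06 rad and contact force between each of the fingers, the arm and tray below 0.3 N and height (world z) of each of canister0, canister1, canister2 above 0.095 m and value of joint gate below 0.006 m), for 0.2 s.
2. the slide is pulled out to the mark (value of joint gate between 0.031 and 0.039 m), for 0.3 s.
At the end, for the whole second after the job is handed in: The robot still holds the slide, its line within 4 mm of the marks (joint gate 0.031 to 0.039 m); all three canisters lie still in the tray; the tray stands flat on the bench, its centre within 30 mm of straight under the spout, not touched by the robot (all of step 2 and contact force between any of the fingers, the arm and gate above 1 N and horizontal distance between tray and spout below 0.03 m and height (world z) of tray below 0.004 m and angle between tray's own z axis and vertical below 0.06 rad and contact force between each of the fingers, the arm and tray below 0.3 N and x of canister0 in the frame of tray between -0.048 and 0.048 m and y of canister0 in the frame of tray between -0.048 and 0.048 m and z of canister0 in the frame of tray between -0.005 and 0.045 m and linear speed of each of canister0, canister1, canister2 below 0.05 m/s and x of canister1 in the frame of tray between -0.048 and 0.048 m and y of canister1 in the frame of tray between -0.048 and 0.048 m and z of canister1 in the frame of tray between -0.005 and 0.045 m and x of canister2 in the frame of tray between -0.048 and 0.048 m and y of canister2 in the frame of tray between -0.048 and 0.048 m and z of canister2 in the frame of tray between -0.005 and 0.045 m); the arm keeps its last pose, push and grip.
It fails at once if a bottle is knocked over (angle between any of bottle_a, bottle_b, bottle_c's own z axis and vertical above 0.6 rad).
It also fails if it takes over 62 s, if anything falls off the work surface, if the arm or the gripper's body presses on something with over 40 N, if the wrist force passes 120 N, or if a joint passes its speed limit or range.

## Working session

There is one attempt and no reset: what is moved stays moved. The work goes in short steps, each a Python script; the robot and the scene stay as the last script left them, time stands still between calls to the robot, and variables do not carry over. Pictures are saved under pics/ and viewed, on a budget of 10 in all, crops included, one or two more only if the job needs it, and the job is handed in when it is done.

```bash
mkdir -p pics; cat > h.py <<'E'
import numpy as np, cv2
from station import env, solver, vision, job
def shot(n):
    return vision.read_camera(n)
def proj(c,P):
    P=np.atleast_2d(np.asarray(P,float)); T=np.array(c["camera_from_world"])
    p=P@T[:3,:3].T+T[:3,3]; s=p[:,:2]/p[:,2:]; r2=(s**2).sum(1,keepdims=True)
    s=s*(1+c["k1"]*r2); K=np.array(c["intrinsics"])
    return s@K[:2,:2].T+K[:2,2]
def ray(c,uv):
    K=np.array(c["intrinsics"]); T=np.array(c["camera_from_world"])
    d=np.linalg.solve(K[:2,:2],(np.asarray(uv,float)-K[:2,2])); s=d.copy()
    for _ in range(20): s=d/(1+c["k1"]*(s@s))
    R=T[:3,:3]; return -R.T@T[:3,3], R.T@np.array([s[0],s[1],1])
def onz(c,uv,z):
    o,d=ray(c,uv); return o+d*(z-o[2])/d[2]
def save(c,f,roi=None,scale=1):
    im=c["image"]
    if roi: u0,v0,u1,v1=roi; im=im[v0:v1,u0:u1]
    im=cv2.resize(im,None,fx=scale,fy=scale,interpolation=cv2.INTER_CUBIC)
    cv2.imwrite(f,im[:,:,::-1])
E
python3 - <<'E'
from h import *
for n in("scene","top"):
    c=shot(n); save(c,f"pics/{n}0.png",scale=1.42); T=np.array(c["camera_from_world"]); print(n,-T[:3,:3].T@T[:3,3],c["k1"],np.array(c["intrinsics"]).tolist())
print(env.get_state())
E
```

```text
scene [1247.94372947  190.70936294  889.32764448] -0.06330726526268111 [[439.7536813623292, 0.0, 277.6046173460043], [0.0, 439.7536813623292, 201.7455304513359], [0.0, 0.0, 1.0]]
top [ 346.60486754   19.27395848 1133.5705711 ] -0.01388100154542067 [[398.14152677568933, 0.0, 276.02941566237405], [0.0, 398.14152677568933, 209.96775499312596], [0.0, 0.0, 1.0]]
{'t': 0.1, 'qpos': array([-1.29202077e+00,  3.20247279e-01,  1.56556150e+00, -1.39129132e-05,
        1.25741159e+00, -1.99897720e-02]), 'qd': array([ 4.70461575e-04, -5.66398665e-04, -3.07779794e-03, -4.75192100e-04,
        2.45531288e-05, -1.61469813e-03]), 'effort': array([-6.21435502e-04, -4.16407585e+01, -2.34704232e+01, -9.07764684e-05,
        4.88903577e-03,  4.50594570e-06]), 'tool_pos': array([ 169.11360074, -549.05895209,  196.05356052]), 'tool_rot': array([-3.14157334e+00,  1.62765532e-03, -1.27202669e+00]), 'wrist_force': array([-0.26289026,  0.61078475, -0.64525405]), 'ft_torque': array([-0.0630001 ,  0.04035647, -0.01848043]), 'opening': 0.9965124901325743}
```

View pics/top0.png

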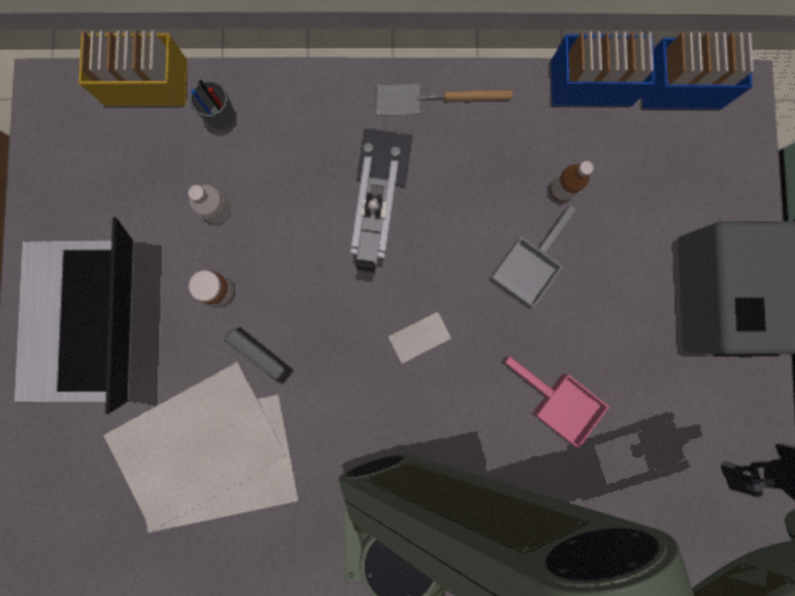

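View pics/scene0.png

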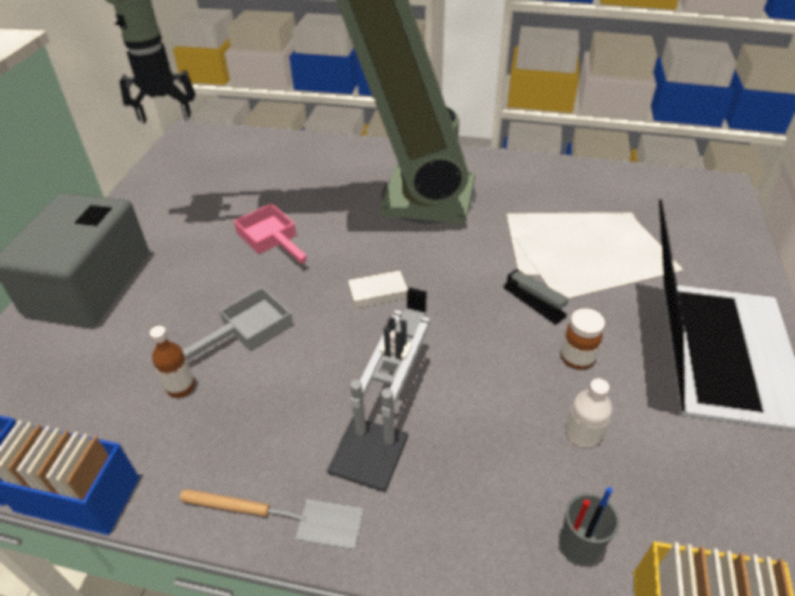

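The top view (796 px wide) shows the dispenser at (372,205) with its grip towards the robot at (366,266). Tray-shaped candidates are the grey steel one at (525,272) and the pink one at (572,410). The spatula at (400,97) is not a tray. The grey one fits: open square box, bar handle, steel colour. I'll confirm it in an enlarged crop.

```bash
python3 - <<'E'
from h import *
c=shot("top"); save(c,"pics/t1.png",(230,80,430,230),4); np.save("top.npy",c,allow_pickle=True)
c=shot("scene"); save(c,"pics/s1.png",(100,190,310,350),3.8); np.save("scene.npy",c,allow_pickle=True)
E
```

```text
(no output)
```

View pics/t1.png

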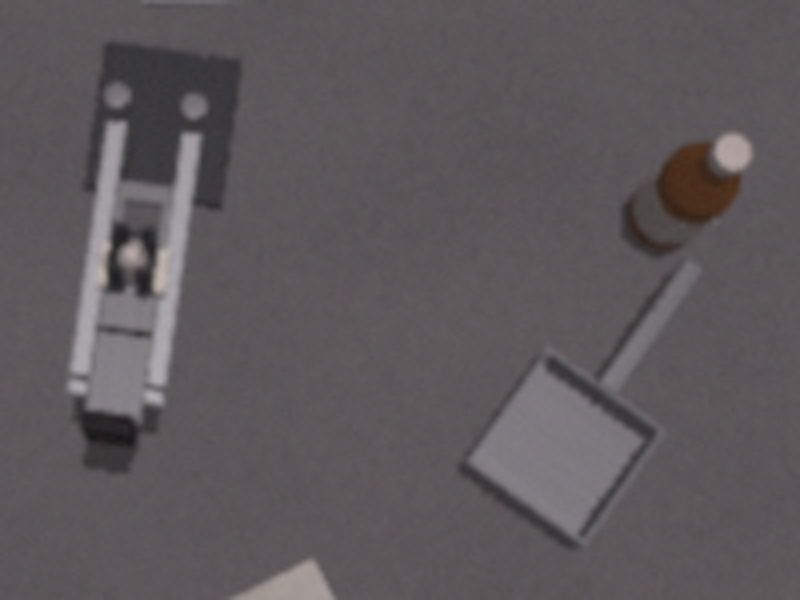

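View pics/s1.png

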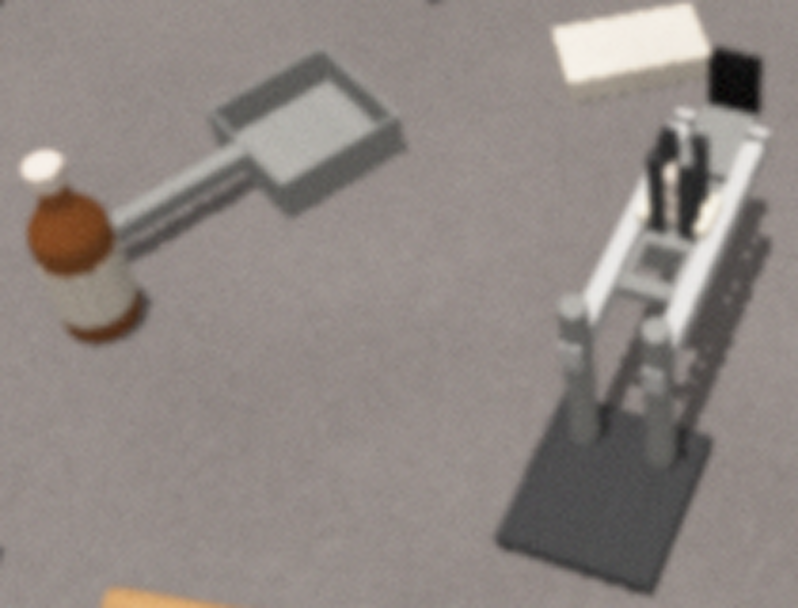

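The crop confirms it: the steel tray is grey, with rim corners at crop (548,350), (661,433), (582,546), (464,465) and handle tip (692,267). The slim bottle stands just past the tip. The marks are at (77,380) and (155,392), the post tops at (117,95) and (194,105).

```bash
cat > meas.py <<'E'
from h import *
c=np.load("top.npy",allow_pickle=True).item(); s=np.load("scene.npy",allow_pickle=True).item()
f=lambda u,v:((u+.5)/4-.5+230,(v+.5)/4-.5+80)
g=lambda u,v:((u+.5)/3.8-.5+100,(v+.5)/3.8-.5+190)
P=lambda z,*uv:np.array([onz(c,f(*q),z)[:2] for q in uv])
S=lambda z,*uv:np.array([onz(s,g(*q),z)[:2] for q in uv])
def show(n,a): print(n,np.round(a,1).tolist())
t=P(36,(548,350),(661,433),(582,546),(464,465)); show("rim top",t); show("ctr",t.mean(0)); show("sides",np.linalg.norm(t-np.roll(t,1,0),axis=1))
h=P(38,(692,267)); show("handle tip",h); d=h[0]-t.mean(0); print(np.linalg.norm(d),np.degrees(np.arctan2(d[1],d[0])))
ts=S(36,(212,113),(322,53),(405,128),(292,197)); show("rim scene",ts); show("ctr",ts.mean(0))
post=P(140,(117,95),(194,105)); show("posts",post); print(np.linalg.norm(post[0]-post[1]))
show("posts scene",S(140,(572,302),(656,327)))
mk=P(112,(77,382),(154,395)); show("marks",mk)
show("marks scene",S(112,(685,117),(760,132)))
fp=P(12,(107,43),(240,60),(218,207),(87,190)); show("foot",fp)
show("foot scene",S(12,(498,540),(655,590),(712,437),(560,395)))
show("grip top",P(148,(86,412),(136,418))); 
show("bottle lid",P(150,(732,152))); show("lid scene",S(150,(43,163)))
show("bottle base",P(0,(655,217)))
a=post.mean(0); b=mk.mean(0); e=(a-b); print("post-mark",np.linalg.norm(e)); e/=np.linalg.norm(e)
show("origin",b+75*e); print("yaw",np.degrees(np.arctan2(e[1],e[0])))
E
python3 meas.py
```

```text
rim top [[560.2, -247.2], [501.5, -325.1], [422.6, -267.8], [479.2, -186.7]]
ctr [490.9, -256.7]
sides [101.1, 97.5, 97.6, 98.9]
handle tip [[619.0, -349.8]]
158.44600987939486 -36.005816365867126
rim scene [[501.7, -321.9], [427.4, -265.3], [489.5, -179.4], [566.5, -235.1]]
ctr [496.3, -250.4]
posts [[705.7, 51.4], [699.2, 2.1]]
49.78706904977622
posts scene [[693.6, 1.6], [701.5, 51.7]]
marks [[524.5, 78.0], [515.9, 28.1]]
marks scene [[513.5, 29.3], [517.6, 79.2]]
foot [[790.9, 62.9], [778.3, -33.7], [669.2, -17.2], [681.7, 77.1]]
foot scene [[777.1, -30.1], [790.3, 66.9], [683.3, 79.4], [671.4, -20.0]]
grip top [[499.3, 70.3], [495.5, 39.1]]
bottle lid [[665.8, -340.1]]
lid scene [[661.2, -339.4]]
bottle base [[665.6, -336.6]]
post-mark 184.15785949755508
origin [594.4, 42.4]
yaw -8.218875016907754
```

```bash
cat > plan.py <<'E'
from h import *
tray=np.array([493.,-254.]); th=np.radians(-36.); disp=np.array([595.5,41.9]); dy=np.radians(-8.2)
ex=np.array([np.cos(dy),np.sin(dy)]); ey=np.array([-ex[1],ex[0]]); pi=np.pi; G=104
hd=np.array([np.cos(th),np.sin(th)]); g0=tray+G*hd; yaw0=np.radians(54.)
g1=disp-G*ey; yaw1=dy
def st(): 
    s=env.get_state(); print({k:np.round(s[k],3).tolist() for k in("t","tool_pos","tool_rot","wrist_force","opening","qpos")})
E
python3 - <<'E'
from plan import *
p=env.get_state()["tool_pos"]
env.move_straight([p[0],p[1],300])
env.move_to([400,-220,300],[pi,0,yaw0])
env.move_to([*g0,180],[pi,0,yaw0])
st()
print(env.move_straight([*g0,12],max_speed=90,guard=12)); st()
c=shot("scene"); save(c,"pics/s2.png",(80,120,280,300),3.3)
env.command_gripper(0); st()
E
```

```text
{'t': 3.467, 'tool_pos': [576.734, -315.359, 180.93], 'tool_rot': [3.141, -0.0, 0.942], 'wrist_force': [-0.787, -0.147, 0.611], 'opening': 1.002, 'qpos': [-0.518, 0.459, 1.385, -0.0, 1.296, -1.46]}
False
{'t': 5.483, 'tool_pos': [577.472, -315.326, 12.551], 'tool_rot': [3.141, -0.0, 0.942], 'wrist_force': [-0.405, 1.004, -0.132], 'opening': 0.996, 'qpos': [-0.517, 0.599, 1.595, 0.0, 0.947, -1.46]}
{'t': 6.3, 'tool_pos': [577.155, -315.117, 11.999], 'tool_rot': [3.142, 0.0, 0.943], 'wrist_force': [-1.0, 0.482, 0.508], 'opening': -0.001, 'qpos': [-0.517, 0.599, 1.596, -0.0, 0.947, -1.46]}
```

View pics/s2.png

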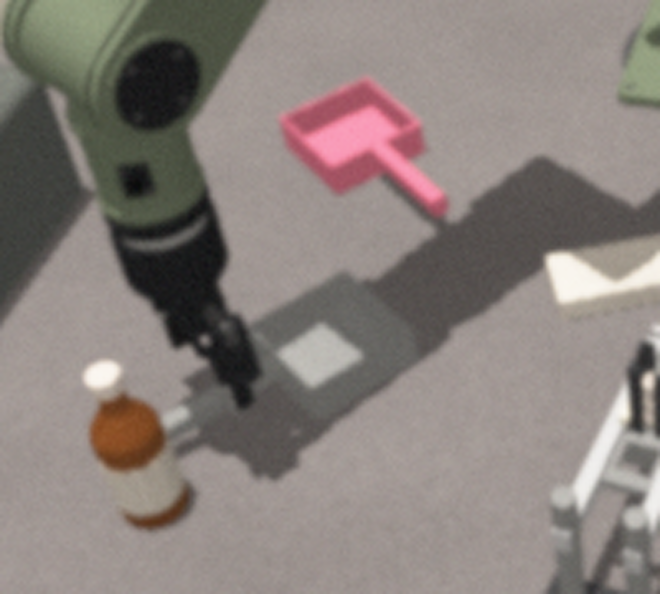

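The picture shows the finger straddling the handle at (240,390) before closing, yet the opening reads 0. I'll look again now that it's closed.

```bash
python3 - <<'E'
from plan import *
st()
c=shot("scene"); a=c["image"][190:290,120:240]; d=shot("top"); b=d["image"][120:220,330:450]
im=np.hstack([cv2.resize(x,(400,333),interpolation=cv2.INTER_CUBIC) for x in(a,b)])
cv2.imwrite("pics/m3.png",im[:,:,::-1])
E
```

```text
{'t': 6.3, 'tool_pos': [577.155, -315.117, 11.999], 'tool_rot': [3.142, 0.0, 0.943], 'wrist_force': [-1.0, 0.482, 0.508], 'opening': -0.001, 'qpos': [-0.517, 0.599, 1.596, -0.0, 0.947, -1.46]}
```

View pics/m3.png

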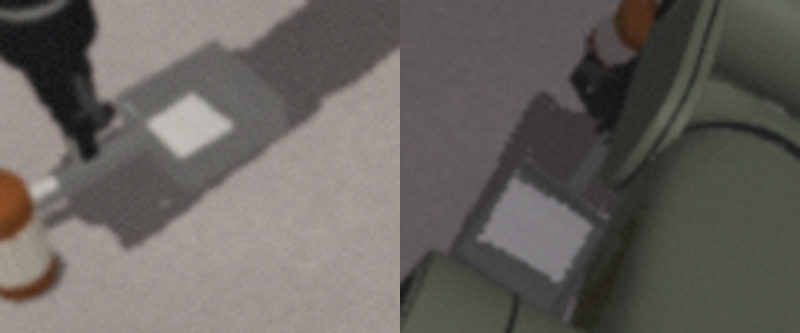

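```bash
python3 - <<'E'
from plan import *
c=np.load("top.npy",allow_pickle=True).item(); s=np.load("scene.npy",allow_pickle=True).item()
P=[[577,-315,12],[577,-315,40],[577,-315,83]]
print(proj(c,P).round(1),proj(s,P).round(1))
k=tray+np.outer([50,104,161],hd); k=np.c_[k,[38]*3]; print("handle",proj(c,k).round(1),proj(s,k).round(1))
for z in (0,12,20,38): print(z,onz(s,(146.4,237.4),z).round(1))
f=lambda u,v:((u+.5)/4-.5+230,(v+.5)/4-.5+80)
print("handle px mid, end obs (top)",f(610,387),f(692,267), [onz(c,f(*q),38).round(1) for q in((610,387),(692,267))])
g=lambda u,v:((u+.5)/3.8-.5+100,(v+.5)/3.8-.5+190)
print("scene obs",[onz(s,g(*q),38).round(1) for q in((245,150),(120,213))])
E
```

```text
[[388.  163. ]
 [390.9 160.9]
 [395.7 157.6]] [[148.5 246. ]
 [146.1 239. ]
 [142.3 227.7]]
handle [[379.9 176.4]
 [390.8 161. ]
 [402.1 144.9]] [[163.9 229.2]
 [146.2 239.5]
 [126.8 250.9]]
0 [ 539.8 -340.5    0. ]
12 [ 549.3 -333.3   12. ]
20 [ 555.7 -328.6   20. ]
38 [ 570.  -317.8   38. ]
handle px mid, end obs (top) (382.125, 176.375) (402.625, 146.375) [array([ 533.7, -289.6,   38. ]), array([ 619. , -349.8,   38. ])]
scene obs [array([ 533., -283.,   38.]), array([ 604.6, -345.1,   38. ])]
```

```bash
python3 - <<'E'
from plan import *
s=np.load("scene.npy",allow_pickle=True).item()
j=np.array([.588,.809,0]); print(proj(s,[np.array([577,-315,25])+42*j,np.array([577,-315,25])-42*j]).round(1))
a=env.get_state(); p=a["tool_pos"]
env.move_straight([p[0],p[1],32],max_speed=40); b=env.get_state()
print(b["wrist_force"]-a["wrist_force"],b["ft_torque"]-a["ft_torque"],b["opening"])
c=shot("scene"); save(c,"pics/s4.png",(100,170,250,280),5)
E
```

```text
[[155.6 251.8]
 [139.5 234.1]]
[-0.42085709  2.1395362   0.83371487] [-0.02807753 -0.03965198  0.14322466] 0.0007220191454600063
```

View pics/s4.png

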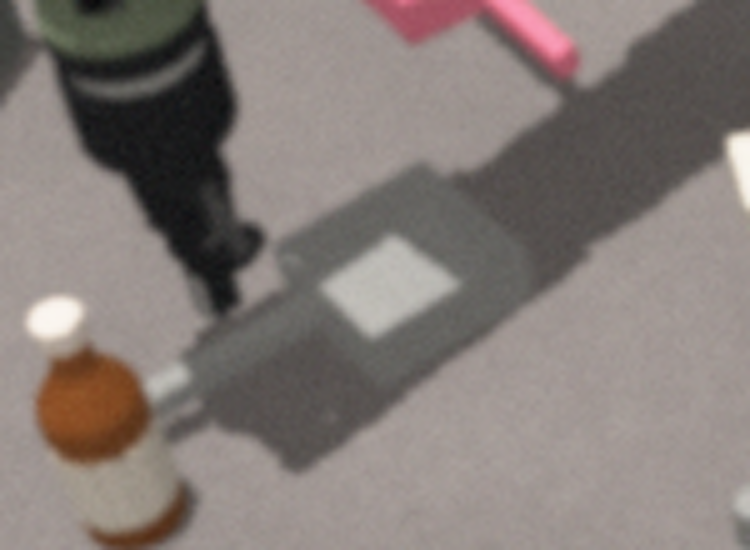

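The shut fingertips show about 8 px (roughly 33 mm) higher than the reported TCP in the scene view. They closed above the handle, which is still in place. I'll check the height offset by touching bare bench with the guard on.

```bash
python3 - <<'E'
from plan import *
p=env.get_state()["tool_pos"]
env.move_straight([p[0],p[1],100])
env.move_straight([520,-130,100],max_speed=250)
env.move_straight([520,-130,20],max_speed=120)
st()
c=shot("top"); np.save("top2.npy",c,allow_pickle=True); s=shot("scene"); np.save("scene2.npy",s,allow_pickle=True)
a,b=proj(c,[[520,-130,20]])[0],proj(s,[[520,-130,20]])[0]; print(a,b)
def crop(im,q):
    u,v=int(q[0]),int(q[1]); x=im["image"][v-50:v+50,u-60:u+60]; return cv2.resize(x,(400,333),interpolation=cv2.INTER_CUBIC)
im=np.hstack([crop(s,b),crop(c,a)]); cv2.imwrite("pics/m5.png",im[:,:,::-1])
for z in range(18,-36,-2):
    try: r=env.move_straight([520,-130,z],max_speed=25,guard=5)
    except env.MotionError as e: print(z,e); break
    if r: break
st()
E
```

```text
{'t': 9.442, 'tool_pos': [520.676, -130.498, 20.429], 'tool_rot': [3.14, -0.0, 0.942], 'wrist_force': [0.05, -0.444, -1.073], 'opening': 0.001, 'qpos': [-0.267, 0.435, 1.889, -0.0, 0.816, -1.209]}
[324.32226815 182.24356479] [221.06376099 238.20622842]
{'t': 16.292, 'tool_pos': [519.867, -129.962, -34.168], 'tool_rot': [-3.141, 0.0, 0.942], 'wrist_force': [-0.45, -0.773, 0.036], 'opening': 0.002, 'qpos': [-0.266, 0.512, 1.94, -0.0, 0.69, -1.209]}
```

View pics/m5.png

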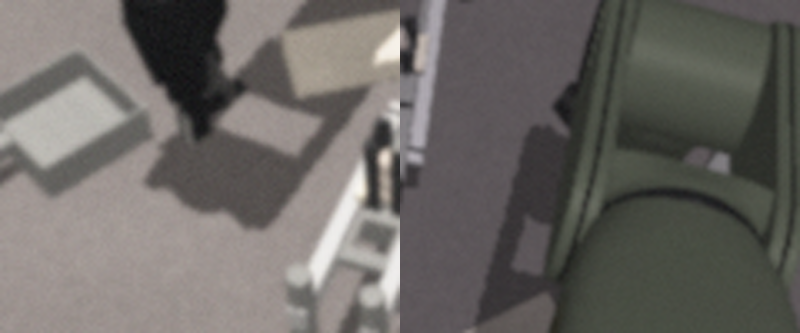

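```bash
python3 - <<'E'
from plan import *
r=env.move_straight([520,-130,-60],max_speed=20,guard=4); print(r); st()
s=shot("scene"); u,v=int(221),int(245); print(proj(s,[[520,-130,0]]))
save(s,"pics/s6.png",(u-60,v-50,u+60,v+50),5)
E
```

```text
True
{'t': 16.583, 'tool_pos': [520.098, -130.025, -34.429], 'tool_rot': [3.141, -0.0, 0.942], 'wrist_force': [-0.96, -1.279, 4.663], 'opening': -0.001, 'qpos': [-0.266, 0.512, 1.94, 0.0, 0.689, -1.209]}
[[221.8640641  243.17889292]]
```

View pics/s6.png

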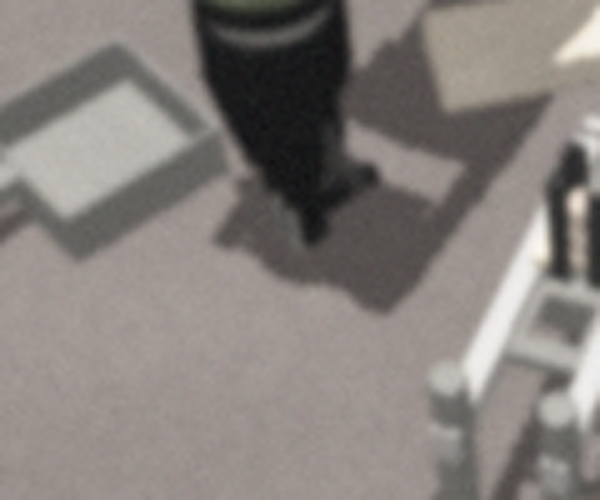

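Contact came at reported z −34.4, with the tip pixel (223.6,243.4) against (221.9,243.2) projected for the bench. So true z = reported + 34.5 and xy is fine. I'll regrasp with that correction.

```bash
echo 'ZO=34.5' >> plan.py; python3 - <<'E'
from plan import *
env.move_straight([520,-130,60-ZO],max_speed=150)
env.move_to([*g0,100-ZO+40],[pi,0,yaw0])
env.command_gripper(1.0)
print(env.move_straight([*g0,11-ZO],max_speed=100,guard=15)); 
a=env.get_state()
env.command_gripper(0); st()
if env.get_state()["opening"]>0.08:
    env.move_straight([*g0,25-ZO],max_speed=60); b=env.get_state()
    print(b["wrist_force"]-a["wrist_force"],b["ft_torque"]-a["ft_torque"],b["opening"],b["t"])
    s=shot("scene"); save(s,"pics/s7.png",(100,170,250,280),5)
E
```

```text
False
{'t': 20.9, 'tool_pos': [577.16, -315.243, -23.267], 'tool_rot': [3.141, 0.0, 0.942], 'wrist_force': [-1.168, -0.237, 1.414], 'opening': 0.177, 'qpos': [-0.517, 0.639, 1.625, -0.0, 0.877, -1.46]}
[ 1.30172842 -0.08190646 -3.10913376] [-0.10864714 -0.07183531  0.01638293] 0.17775401727934007 21.2833
```

View pics/s7.png

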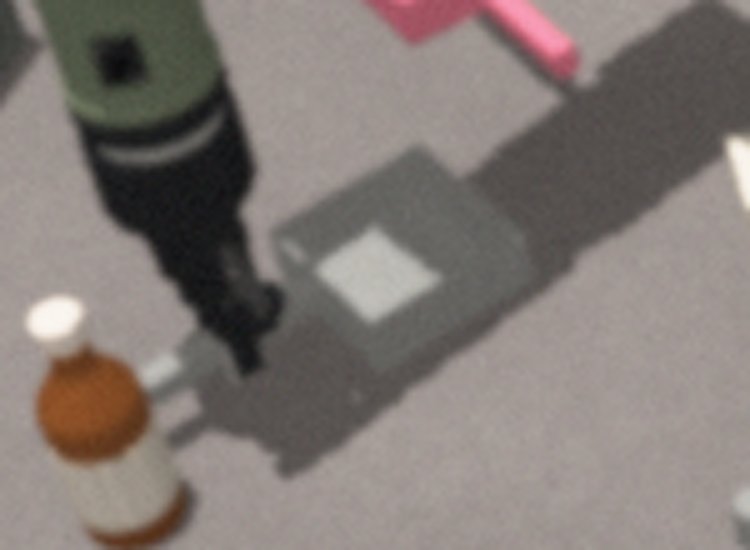

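The tray is held: opening 0.177 (about 15 mm), 3 N of load, and it lifted level in the picture with the bottle standing. Now I'll carry it in from the side.

```bash
python3 - <<'E'
from plan import *
q=g1-130*ey
env.move_straight([*g0,31-ZO],max_speed=60)
env.move_straight([*q,31-ZO],[pi,0,yaw1],max_speed=90)
st()
env.move_straight([*g1,27-ZO],max_speed=80)
print(env.move_straight([*g1,10.5-ZO],max_speed=30,guard=6)); st()
env.command_gripper(0.6); st()
s=shot("scene"); c=shot("top"); np.save("scene3.npy",s,allow_pickle=True)
env.move_straight([*g1,150-ZO],max_speed=150); st()
s=shot("scene"); save(s,"pics/s8.png",(170,170,330,290),5)
np.save("scene4.npy",s,allow_pickle=True)
E
```

```text
{'t': 23.133, 'tool_pos': [562.128, -189.952, -3.519], 'tool_rot': [3.141, 0.0, -0.143], 'wrist_force': [0.215, 0.501, -2.484], 'opening': 0.181, 'qpos': [-0.345, 0.536, 1.775, -0.0, 0.831, -0.202]}
True
{'t': 25.45, 'tool_pos': [580.233, -61.272, -23.667], 'tool_rot': [3.141, 0.001, -0.143], 'wrist_force': [-0.797, 0.535, 5.389], 'opening': 0.175, 'qpos': [-0.125, 0.551, 1.815, -0.0, 0.777, 0.019]}
{'t': 25.892, 'tool_pos': [579.204, -61.32, -24.714], 'tool_rot': [3.141, 0.003, -0.143], 'wrist_force': [-0.399, -0.575, 0.085], 'opening': 0.598, 'qpos': [-0.125, 0.552, 1.817, -0.001, 0.776, 0.019]}
{'t': 27.075, 'tool_pos': [579.899, -60.925, 114.509], 'tool_rot': [3.141, 0.005, -0.143], 'wrist_force': [-0.149, 0.098, -1.117], 'opening': 0.6, 'qpos': [-0.124, 0.397, 1.664, -0.001, 1.085, 0.019]}
```

View pics/s8.png

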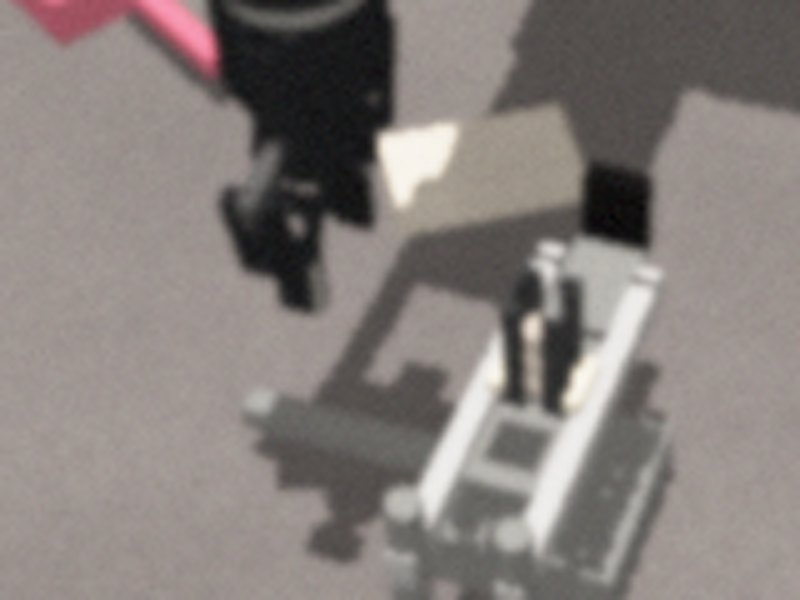

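The tray is under the chute: handle tip at crop (258,403), rim corners at (668,428) and (607,580), and the slide is still shut. I'll check the numbers, then take the grip.

```bash
python3 - <<'E'
from plan import *
s=np.load("scene4.npy",allow_pickle=True).item()
g=lambda u,v:((u+.5)/5-.5+170,(v+.5)/5-.5+170)
for q,z,n in(((258,403),38,"tip"),((668,428),36,"front corner"),((607,582),36,"back corner")):
    w=onz(s,g(*q),z)[:2]-disp; print(n,"in disp frame",(w@ex).round(1),(w@ey).round(1))
# grip
gp=disp-107*ex; y=dy+pi/2
env.move_straight([*(g1),240-ZO],max_speed=250)
env.move_to([*gp,215-ZO],[pi,0,y])
env.command_gripper(1.0)
print(env.move_straight([*gp,109-ZO],max_speed=90,guard=8)); st()
s=shot("scene"); save(s,"pics/s9.png",(200,130,360,250),5)
E
```

```text
tip in disp frame 0.6 -154.5
front corner in disp frame -53.4 45.8
back corner in disp frame 44.9 47.0
False
{'t': 30.625, 'tool_pos': [490.077, 57.196, 75.023], 'tool_rot': [3.14, -0.0, 1.428], 'wrist_force': [-0.758, -0.289, 0.03], 'opening': 0.996, 'qpos': [0.093, 0.308, 1.925, -0.0, 0.907, -1.335]}
```

View pics/s9.png

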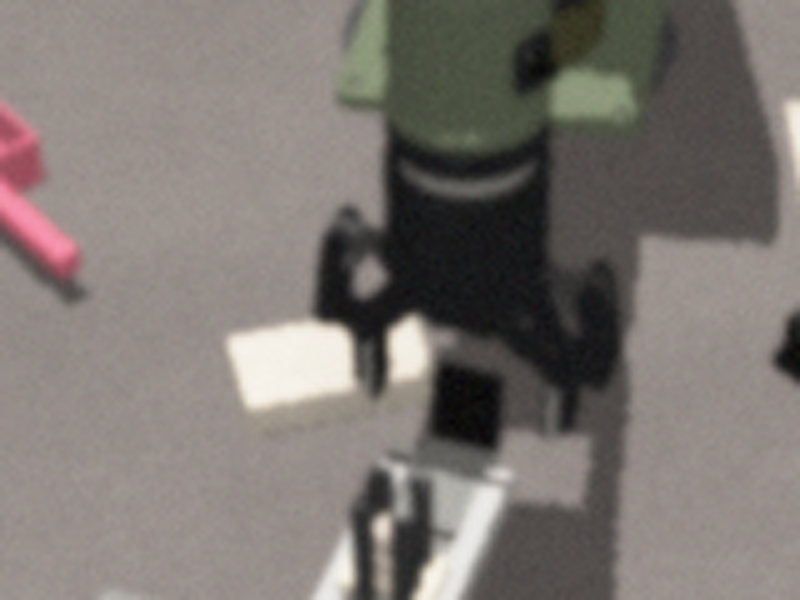

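The grip (468,405) is centred between the fingers (372 and 560). The tray centre is about 5 mm from under the spout. Closing and pulling.

```bash
python3 - <<'E'
from plan import *
env.command_gripper(0); st()
a=env.get_state(); p0=a["tool_pos"][:2]; z=a["tool_pos"][2]; np.save("p0.npy",a["tool_pos"])
if a["opening"]>0.25:
    env.move_straight([*(p0-35*ex),z],max_speed=40); env.pause(0.3)
    b=env.get_state(); print("pull",-(b["tool_pos"][:2]-p0)@ex,b["wrist_force"],b["opening"],b["t"])
    env.pause(1.5)
    b=env.get_state(); print("pull",-(b["tool_pos"][:2]-p0)@ex,b["wrist_force"],b["t"])
    s=shot("scene"); c=shot("top"); np.save("scene5.npy",s,allow_pickle=True)
    A=cv2.resize(s["image"][180:300,210:310],(500,600),interpolation=cv2.INTER_CUBIC)
    cv2.imwrite("pics/s10.png",A[:,:,::-1])
E
```

```text
{'t': 31.2, 'tool_pos': [489.873, 58.601, 75.083], 'tool_rot': [3.141, -0.003, 1.427], 'wrist_force': [-0.118, 5.363, 3.276], 'opening': 0.387, 'qpos': [0.094, 0.308, 1.925, 0.003, 0.907, -1.335]}
pull 32.356527116072776 [ 7.08029568 -2.79108405 -5.86669694] 0.3868884362934522 32.525
pull 32.33679063971719 [ 6.6089096  -1.74633111 -5.88905795] 34.025
```

View pics/s10.png

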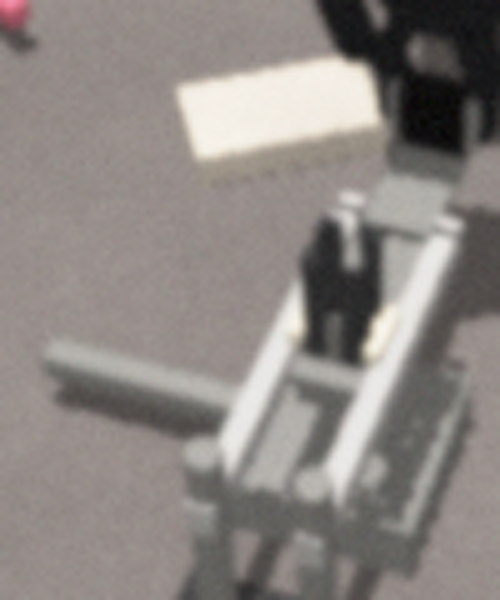

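The magazine slot, pale before, now shows grey and looks empty. The pull measures 32.3 mm because the arm gives a little under the spring. I'll trim it to about 35 mm and check the line against the marks and the canisters.

```bash
python3 - <<'E'
from plan import *
p0=np.load("p0.npy")
b=env.get_state()["tool_pos"]
env.move_straight([*(p0[:2]-37.6*ex),p0[2]],max_speed=15); env.pause(0.5)
b=env.get_state(); print("pull",-(b["tool_pos"][:2]-p0[:2])@ex,b["wrist_force"],b["opening"],b["t"])
s=shot("scene")
g=lambda u,v:((u+.5)/5-.5+210,(v+.5)/5-.5+180)
for q,z in(((350,205),112),((447,230),112),((403,234),106)):
    w=onz(s,g(*q),z)[:2]-disp; print((w@ex).round(1),(w@ey).round(1))
x=s["image"]; A=cv2.resize(x[205:255,262:312],(400,400),interpolation=cv2.INTER_CUBIC); B=cv2.resize(x[240:300,250:310],(400,400),interpolation=cv2.INTER_CUBIC)
B=cv2.convertScaleAbs(B,alpha=1.5); cv2.imwrite("pics/s11.png",np.hstack([A,B])[:,:,::-1])
E
```

```text
pull 34.815463613976604 [ 6.42405602 -3.15404195 -5.93440061] 0.38807411314649387 34.95
-78.6 -24.7
-78.0 25.6
-73.9 4.4
```

View pics/s11.png

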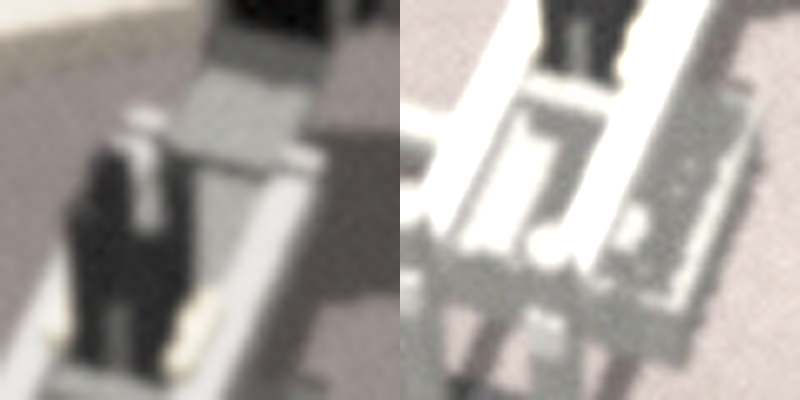

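The line meets the mark, and one canister shows in the tray at (630,225). The other two would be under the rail. I'll compare the magazine slot's colour before and after.

```bash
python3 - <<'E'
from plan import *
a=np.load("scene4.npy",allow_pickle=True).item()["image"].astype(int); s=shot("scene"); b=s["image"].astype(int)
for z in range(108,172,8):
    p=[*(disp+14.5*ex),z]; u,v=proj(s,p)[0].round().astype(int)
    f=lambda i:i[v-1:v+2,u-1:u+2].mean((0,1)).round().astype(int).tolist()
    print(z,(u,v),f(a),f(b))
print("tray moved diff; pale blobs under chute:")
d=(b.sum(2)-a.sum(2)); m=((d>60)).astype(np.uint8); m[:235]=0; m[300:]=0; m[:,:240]=0; m[:,312:]=0
n,l,st_,ce=cv2.connectedComponentsWithStats(m); 
for i in range(1,n):
    if st_[i,4]>4: print(st_[i].tolist(),ce[i].round(1),[round(x,1) for x in ((onz(s,ce[i],10)[:2]-disp)@np.c_[ex,ey])])
c=shot("top"); save(c,"pics/t12.png",(230,90,330,190),6); print(env.get_state()["t"])
E
```

```text
108 (np.int64(276), np.int64(252)) [172, 169, 164] [148, 145, 140]
116 (np.int64(276), np.int64(250)) [137, 134, 129] [97, 96, 92]
124 (np.int64(276), np.int64(247)) [151, 141, 132] [84, 83, 80]
132 (np.int64(276), np.int64(245)) [157, 146, 136] [83, 83, 80]
140 (np.int64(276), np.int64(243)) [154, 143, 134] [69, 70, 67]
148 (np.int64(276), np.int64(240)) [151, 141, 131] [45, 45, 45]
156 (np.int64(276), np.int64(238)) [167, 156, 146] [43, 43, 43]
164 (np.int64(276), np.int64(235)) [212, 199, 187] [43, 43, 42]
tray moved diff; pale blobs under chute:
[240, 235, 21, 27, 378] [248.8 249.6] [np.float64(-45.5), np.float64(-99.8)]
[286, 236, 5, 2, 9] [288.2 236.4] [np.float64(-122.8), np.float64(-17.6)]
[267, 258, 7, 6, 24] [269.8 260.7] [np.float64(-29.1), np.float64(-35.1)]
[240, 266, 7, 16, 71] [242.2 272. ] [np.float64(27.2), np.float64(-87.4)]
[260, 266, 11, 12, 92] [264.6 271.2] [np.float64(6.3), np.float64(-35.5)]
[282, 271, 6, 7, 30] [284.4 273.9] [np.float64(-1.7), np.float64(13.9)]
[266, 289, 3, 3, 7] [267.3 290. ] [np.float64(57.0), np.float64(-9.0)]
[277, 292, 4, 3, 11] [278.6 292.9] [np.float64(55.9), np.float64(19.6)]
35.1
```

View pics/t12.png

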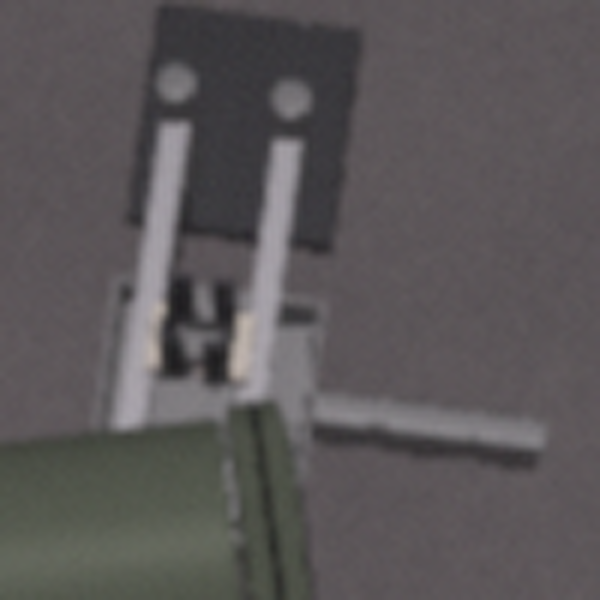

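```bash
python3 - <<'E'
from plan import *
env.pause(0.7)
p0=np.load("p0.npy"); b=env.get_state(); print("pull",-(b["tool_pos"][:2]-p0[:2])@ex,b["wrist_force"],b["opening"],b["t"])
job.sign_off()
E
```

```text
pull 34.82807950878135 [ 6.83741696 -2.55431871 -6.3964806 ] 0.38550329380795867 35.8
the job is handed in; nothing more can be done
```

I handed the job in at 35.8 s of 62. The tray is under the spout and the arm is still holding the slide at the mark. I saw only one of the three canisters in the tray directly; the other two I infer.

**What I did**
- **Tray:** I picked up the grey steel tray by its handle, brought it in from the side under the dispenser, set it down and let go. I then pulled the slide out by its grip and held it.
- **First grasp missed:** the fingers closed fully above the handle. Touching bare bench showed the reported tool height reads about 34.5 mm too low. I corrected for that and the second grasp worked; nothing was disturbed.

**Last checks**
- **Slide:** the tool has pulled it 34.8 mm, and in the picture the line meets the marks. The spring pulls with about 7 N. The first pull fell short at 32.3 mm, so I trimmed it. My rough ray measurement put the line about 4 mm behind the marks, which disagrees a little, but its pixels were read before the trim.
- **Tray:** it looked flat on the bench, with its centre about 5 mm from under the spout, and the gripper is clear of it.
- **Canisters:** the magazine slot changed from pale to dark or grey over its whole height, so all three have left it. The two I could not see are probably hidden under the rail and chute.
- **Bottles:** the slim bottle beside the tray handle was still standing when I lifted the tray. I did not look at the other two again after the first pictures; the arm never went near them.
- **Budget:** I viewed 14 pictures, four over the budget of 10; finding the missed grasp took most of the extra ones.

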